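# Park four bench items on their outline tiles

## Task

Tidy the bench: put the screw jar, the small black bottle, the flat film pad and the stone dental cast each on the tile whose white outline matches its shape and size. Set every one down upright, inside its outline, with the film pad and the cast turned to line up with theirs (the cast's narrow front at the outline's narrow end).

Things in the scene. Friction and masses are not known exactly. Their poses are not given: they have to be found in the camera images.
- jar_center (a point): Round screw jar standing upright, 60 mm tall: white body 48 mm across, ribbed blue lid 50 mm across from 46 to 60 mm above its foot. The point is on its axis, half-way up (30 mm above its foot); z is its axis, up. Belongs on the tile with the large circle. Can be gripped round the lid.
- bottle_center (a point): Slim black bottle standing upright, 114 mm tall: body 33 mm across up to 56 mm above its foot, above that a cap 22 mm across up to 112 mm. The point is on its axis, half-way up (57 mm above its foot); z up. Belongs on the tile with the small circle. Can be gripped from above by the cap.
- film_pad_center (a point): Flat rectangular articulating-film pad, dark block with reddish top, lying flat: 52 mm along its x, 68 mm along its y, about 12 to 14 mm thick. The point is at its middle, 7 mm above its underside; z up. Belongs on the tile with the rectangle. Can be gripped across its 52 mm (fingers closing along its x).
- cast_center (a point): Stone dental cast on its flat base, arch of teeth on top; base 58 mm along x, 65 mm along y, 18 mm high (33 mm with teeth, which are not solid). Base narrows to the front: flat upright front face at x = -29 mm, 27 mm wide; parallel heel face at x = +29 mm, 54 mm wide. Point: middle of base, 9 mm above its underside; z up. Grip low across front and heel (fingers closing along x).
- cast_front (a point): Point on the cast's front face (the narrow end), 29 mm along -x from cast_center, 9 mm above the underside; same axes.
- tile_large_round: Fixed flat tile, 100 x 100 mm, 4 mm thick, black rubber face with a thin white outline inlaid (flush). Origin: tile centre at bench level, top 4 mm above it; z up. Outline, centred: a circle 64 mm across: the jar's place.
- tile_small_round: Fixed flat tile, 100 x 100 mm, 4 mm thick, black rubber face with a thin white outline inlaid (flush). Origin: tile centre at bench level, top 4 mm above it; z up. Outline, centred: a circle 46 mm across: the bottle's place.
- tile_rectangle: Fixed flat tile, 100 x 100 mm, 4 mm thick, black rubber face with a thin white outline inlaid (flush). Origin: tile centre at bench level, top 4 mm above it; z up. Outline, centred: a rectangle 65 mm along the tile's x and 81 mm along its y: the film pad's place, the pad's x along the tile's x (either way round).
- tile_cast: Fixed flat tile, 100 x 100 mm, 4 mm thick, black rubber face with a thin white outline inlaid (flush). Origin: tile centre at bench level, top 4 mm above it; z up. Outline, centred: eight-cornered, like the cast's base, 71 mm along x, 79 mm along y, narrow end toward the tile's -x: the cast's place (cast's x along the tile's x, front at the narrow end).
Mind the look-alikes: they are no part of the job. There is more than one size of the part that bears bottle_center; the job needs the middle-sized.

How it is judged:
By the outcome, as a careful person would: the job done as asked, in the order asked, and still so for the second after the job is handed in, with the robot touching nothing.
It also fails if it takes over 96 s, if anything falls off the work surface, if the arm or the gripper's body presses on something with over 40 N, if the wrist force passes 120 N, or if a joint passes its speed limit or range.

## Robot

A 7-joint arm with a two-finger parallel gripper is mounted at the origin on a cart in front of the work surface, level with it; the furniture and walls round the work are solid. World frame = base frame: x ahead of the robot, y to its left, z up, the work surface at z = 0. Lengths are in m, angles in rad, forces in N, time in s.
With the tool pointing down it reaches from about 0.4 to 0.925 m from the base axis. Payload 4.1 kg.
Tool frame: the origin (TCP) lies between the finger pads; the fingertips stand 14 mm ahead of it and the grasp point (between the pads) lies 5 mm behind it; z points along the fingers, y is the line along which they close (so a half turn about z gives the same grasp; the last joint's range is limited). The gripper opens to 85 mm and grips with 20 to 120 N. Pads are 22 mm wide; open, the fingers measure 114 mm over their backs; the gripper's body (76 mm by 85 mm) begins 54 mm behind the grasp point. The pads swing forward as they close: fully open they stand 13 mm farther back than shut.
Start: joints at [1.053, 0.398, 0.045, 1.537, -0.019, 1.207, -0.051], TCP at [0.264, -0.594, 0.245] pointing down, gripper open.
Joint ranges: [-2.82, 2.82], [-0.49, 2.23], [-1.37, 1.46], [0, 2.46], [-1.36, 4.5], [0.23, 2], [-2.94, 2.94]. Speed limits (rad/s): [2.57, 2.57, 3.14, 3.14, 3.14, 3.14, 3.14].

## Interface

Orientations are given as a unit quaternion [x, y, z, w].
In Python, from cell import robot, cams gives the robot as it stands.
- The arm moves only by the tool apply_moves, never from a script. Its argument "steps" is a list of rows, each a list of 7 numbers: the opening, from 0 (shut) to 1 (fully open), then the shift along the tool's x, y, z in mm, then the turn, a rotation vector about the tool's x, y, z in degrees. A call has exactly 5 rows; each row shifts and turns the commanded pose from where the row before left it, along the tool's axes as they then stand; what a row does not reach is not made up. A row lasts 1/8 s, in which the tool goes at most 62.5 mm and 10.7 degrees, less where a joint would pass 70% of its speed; a pose out of reach is approached as far as the arm can. A call is refused whole if a number of a shift passes 62.5 or a number of a turn 10.7, either way. A call with a gripper value outside its range is refused whole. The fingers move at their own pace and stop on an object; the grip force is fixed at half the most. Time passes only in rows, so rows that do not move let the fingers close, or fill a call up. It gives the time, the measured TCP pose, the force, the opening and the grip force at its end, in the units of the state.
- robot.sense(): the state, without advancing time (a new reading comes with each control period).
- cams.snapshot(name): name is "scene" or "top" or "wrist"; returns a dict with "pixels" (480x640x3 uint8, red, green, blue), "z_map" (480x640 float32, m along the optical axis (not along the pixel's ray), 0 where there is no reading), "fx", "fy", "cx", "cy" (pixels), "rvec" (rotation vector, rad) and "tvec" (3), from world to camera coordinates, as OpenCV has them. Camera axes: x right, y down, z forward; pixel columns grow to the right and rows downward; lengths in m; the calibration is good to about 2 mm. A picture is of the moment at which its call begins.
- robot.close_job(): hands the job in; it is judged then, once.
The state is a dict: "time": time; "qpos": joint angles; "qvel": joint speeds; "effort": joint torques, N m; "position": TCP position; "tool_rot": TCP orientation; "contact_force": force on the tool from outside, world axes, zero at the start; "ft_torque": the same for the moment, N m; "width": finger opening in m; "grasp_force": force on a finger pad.
Only numpy, scipy, OpenCV 4.12 (cv2) and the standard library are available. Lean on these libraries where they do the work, as an engineer would, in place of code of your own. Each camera call takes 0.05 s, during which the arm holds its last target. There are 200 camera calls.

## Working session

There is one attempt and no reset: what is moved stays moved. The work goes in short steps, Python scripts to look and compute and a tool call to move; the robot and the scene stay as the last step left them, time stands still between calls to the robot, and variables do not carry over. Pictures are saved under pics/ and viewed, at most 15 in all, crops included, and the job is handed in when it is done.

Besides the shell and the picture viewer there is one more tool, called after "Request:" as name(argument=value, ...), one argument or row to a line, values as JSON. apply_moves: Moves the arm, as the interface text tells. Its arguments: {"type":"object","properties":{"steps":{"type":"array"}},"required":["steps"]}

```bash
ls; mkdir -p pics
cat > h.py <<'E'
import numpy as np, cv2
from cell import robot, cams
def snap(n,f=None):
    s=cams.snapshot(n)
    if f: cv2.imwrite('pics/'+f,s['pixels'][:,:,::-1])
    R=cv2.Rodrigues(np.array(s['rvec'],float))[0]; t=np.array(s['tvec'],float).ravel()
    v,u=np.mgrid[0:480,0:640]; z=s['z_map']
    P=np.stack([(u-s['cx'])/s['fx']*z,(v-s['cy'])/s['fy']*z,z],-1)
    s['W']=(P-t)@R; s['R']=R; s['t']=t
    return s
def ray(s,u,v,h):
    d=np.array([(u-s['cx'])/s['fx'],(v-s['cy'])/s['fy'],1])@s['R']; c=-s['t']@s['R']
    return c+d*(h-c[2])/d[2]
E
python3 - <<'E'
from h import *
for n in ('scene','top'):
    s=snap(n,n+'0.png'); np.savez(n+'0.npz',**s); print(n,s['fx'],-s['t']@s['R'],(s['z_map']>0).mean())
print(robot.sense())
E
```

```text
pics
scene 584.0256972757038 [-0.42627306  0.44164585  0.63665119] 0.9959407552083334
top 496.94987801920854 [ 0.38973306 -0.19607685  1.19046277] 0.9604361979166667
{'time': 0.1, 'qpos': array([ 1.05301625,  0.39912403,  0.04504494,  1.53772298, -0.01867777,
        1.20692092, -0.05071663]), 'qvel': array([ 0.00026367, -0.00075175,  0.0012817 , -0.00285254,  0.00055179,
       -0.00134671, -0.00192522]), 'effort': array([ 3.03469642e-03, -4.76267552e+01,  1.36975039e+00, -2.54953158e+01,
        1.19289901e-02,  5.09754129e-03,  1.36821890e-05]), 'position': array([ 0.26411621, -0.59333482,  0.24437744]), 'tool_rot': array([ 9.78147538e-01,  2.07910134e-01, -2.53020680e-04, -8.39872122e-04]), 'contact_force': array([-0.65280398,  0.64247724, -0.36764934]), 'ft_torque': array([-0.015539  , -0.00990937,  0.02727402]), 'grasp_force': 0.0, 'width': 0.08528226602495663}
```

View pics/top0.png

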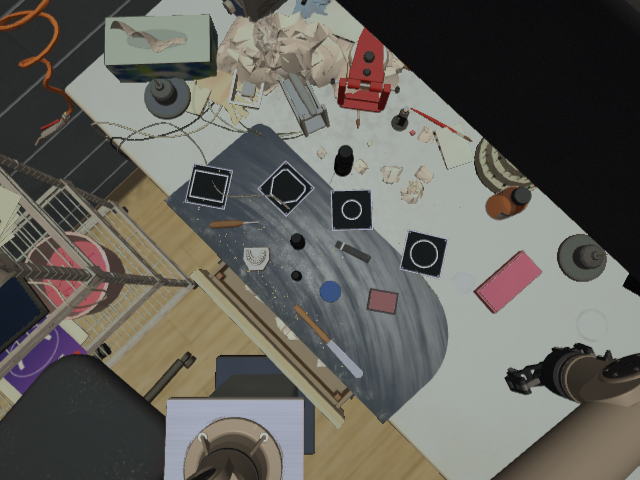

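View pics/scene0.png

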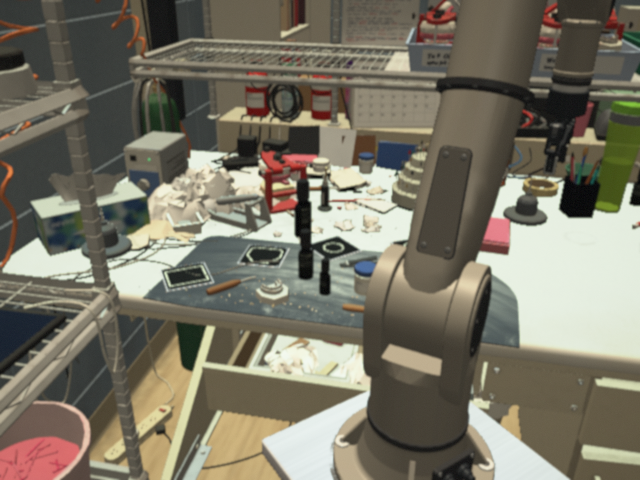

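The top view shows the rectangle tile at (209,186), the cast tile at (287,188), the small circle at (352,210) and the large circle at (424,254). The jar is at (330,292), the pad at (382,301) and the cast at (257,258). Three bottles stand at (344,160), (297,241) and (296,275).

Run:
```python
from h import *
s=dict(np.load('top0.npz')); W=s['W']; im=s['pixels'][:,:,::-1]
cv2.imwrite('pics/c1.png',cv2.resize(im[140:330,170:430],None,fx=3,fy=3,interpolation=cv2.INTER_CUBIC))
mask=(W[:,:,2]>0.008)&(s['z_map']>0)
n,l,st,c=cv2.connectedComponentsWithStats(mask[130:390,170:450].astype(np.uint8))
for i in range(1,n):
    if st[i,4]<25: continue
    P=W[130:390,170:450][l==i]; top=P[P[:,2]>P[:,2].max()-0.006]
    print(c[i]+[170,130],st[i,4],'zmax',P[:,2].max().round(4),'mean',P.mean(0).round(4),'top',top.mean(0).round(4),'ext',np.ptp(P,0).round(3))
g=cv2.cvtColor(s['pixels'],cv2.COLOR_RGB2GRAY)
for nm,(u,v) in dict(rect=(209,186),cast=(287,188),small=(352,210),large=(424,254)).items():
    p=W[v-30:v+31,u-30:u+31].reshape(-1,3); b=(g[v-30:v+31,u-30:u+31]<35).astype(np.uint8)
    k,l,st,c=cv2.connectedComponentsWithStats(cv2.morphologyEx(b,cv2.MORPH_CLOSE,np.ones((7,7))))
    i=1+np.argmax(st[1:,4]); cs,_=cv2.findContours((l==i).astype(np.uint8),0,1)
    q=np.array([ray(s,a[0][0]+u-30,a[0][1]+v-30,0.004)[:2] for a in max(cs,key=len)],np.float32)
    print(nm,cv2.minAreaRect(q*1000),ray(s,u,v,.004))
```

```text
[305.76666667 132.8       ] 30 zmax 0.0341 mean [ 0.7805 -0.1644  0.0198] top [ 0.7825 -0.1623  0.033 ] ext [0.014 0.017 0.025]
[425.1875 132.9375] 32 zmax 0.0138 mean [ 0.7823 -0.4569  0.0102] top [ 0.7823 -0.4569  0.0102] ext [0.015 0.02  0.006]
[441.35714286 139.15934066] 182 zmax 0.0169 mean [ 0.7663 -0.4959  0.0107] top [ 0.7674 -0.4924  0.0125] ext [0.066 0.04  0.009]
[343.68277311 160.65966387] 476 zmax 0.1515 mean [ 0.6886 -0.2518  0.0981] top [ 0.6966 -0.2524  0.1473] ext [0.037 0.043 0.142]
[391.41843972 170.60992908] 141 zmax 0.0172 mean [ 0.6878 -0.372   0.0115] top [ 0.6889 -0.371   0.0133] ext [0.03  0.054 0.009]
[422.84722222 171.98611111] 72 zmax 0.0176 mean [ 0.6843 -0.4483  0.0107] top [ 0.6879 -0.446   0.0136] ext [0.027 0.031 0.009]
[412.11827957 191.69354839] 186 zmax 0.0214 mean [ 0.6355 -0.4208  0.0116] top [ 0.64   -0.4209  0.0165] ext [0.055 0.041 0.013]
[226.60964912 223.67105263] 228 zmax 0.0245 mean [0.5586 0.025  0.0148] top [0.5586 0.0297 0.02  ] ext [0.02  0.094 0.016]
[297.30769231 241.32820513] 195 zmax 0.1211 mean [ 0.508  -0.1472  0.0845] top [ 0.51
[... 686 characters left out ...]
]
[326.44554455 339.48118812] 505 zmax 0.022 mean [ 0.286  -0.2121  0.0122] top [ 0.3273 -0.173   0.0174] ext [0.168 0.158 0.014]
rect ((654.0460205078125, 73.64661407470703), (90.45498657226562, 90.35772705078125), 79.232177734375) [0.65294935 0.07168542 0.004     ]
cast ((647.7523803710938, -115.01522827148438), (89.170166015625, 89.66415405273438), 45.747859954833984) [ 0.64730087 -0.11825888  0.004     ]
small ((595.1671752929688, -273.24725341796875), (91.55287170410156, 88.2919692993164), 89.80108642578125) [ 0.59251062 -0.2757498   0.004     ]
large ((487.1602783203125, -445.4328308105469), (90.48003387451172, 90.04251098632812), 76.1974868774414) [ 0.48523017 -0.44678079  0.004     ]
```

View pics/c1.png

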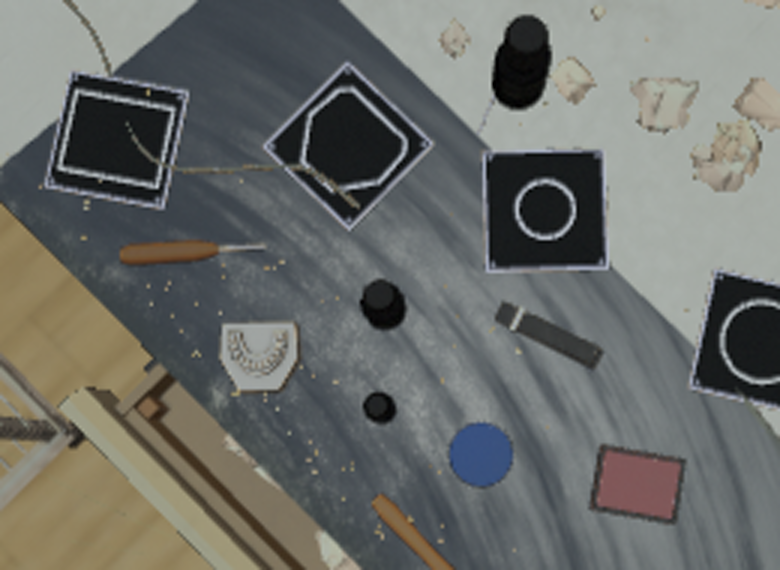

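```bash
cat >> h.py <<'E'
def rect_view(s,x,y,ang,h,half=60,ppm=4):
    """view of plane z=h, frame at x,y (m) turned ang deg: +x right, +y up; ppm px per mm"""
    a=np.radians(ang); n=2*half*ppm
    j,i=np.meshgrid(np.arange(n),np.arange(n)); X=(j-n/2)/ppm/1000; Y=-(i-n/2)/ppm/1000
    P=np.stack([x+X*np.cos(a)-Y*np.sin(a),y+X*np.sin(a)+Y*np.cos(a),np.full(X.shape,h)],-1)@s['R'].T+s['t']
    u=P[...,0]/P[...,2]*s['fx']+s['cx']; v=P[...,1]/P[...,2]*s['fy']+s['cy']
    o=cv2.remap(np.ascontiguousarray(s['pixels'][:,:,::-1]),u.astype(np.float32),v.astype(np.float32),cv2.INTER_CUBIC)
    for r in range(0,n,10*ppm): cv2.line(o,(r,0),(r,5),(0,255,255),1); cv2.line(o,(0,r),(5,r),(0,255,255),1)
    cv2.drawMarker(o,(n//2,n//2),(0,255,0),0,14); return o
E
python3 - <<'E'
from h import *
s=dict(np.load('top0.npz')); W=s['W']
V=[rect_view(s,*a,half=h,ppm=p) for a,h,p in [((.654,.0736,-10.8,.004),60,2),((.6478,-.115,45.7,.004),60,2),((.5952,-.2732,0,.004),60,2),((.4871,-.4454,-13.8,.004),60,2),((.374,-.3434,-10,.013),60,2),((.4759,-.048,0,.018),60,2)]]
cv2.imwrite('pics/r1.png',np.vstack([np.hstack(V[:3]),np.hstack(V[3:])]))
for u,v in [(209,186),(352,212),(424,254),(270,290),(380,220)]: print(u,v,np.median(W[v-4:v+5,u-4:u+5].reshape(-1,3),0).round(4))
E
```

```text
209 186 [0.6529 0.0719 0.0041]
352 212 [ 0.5872 -0.2758  0.0041]
424 254 [ 0.4852 -0.4466  0.0038]
270 290 [ 0.4008 -0.079   0.003 ]
380 220 [ 0.5692 -0.3443 -0.0032]
```

View pics/r1.png

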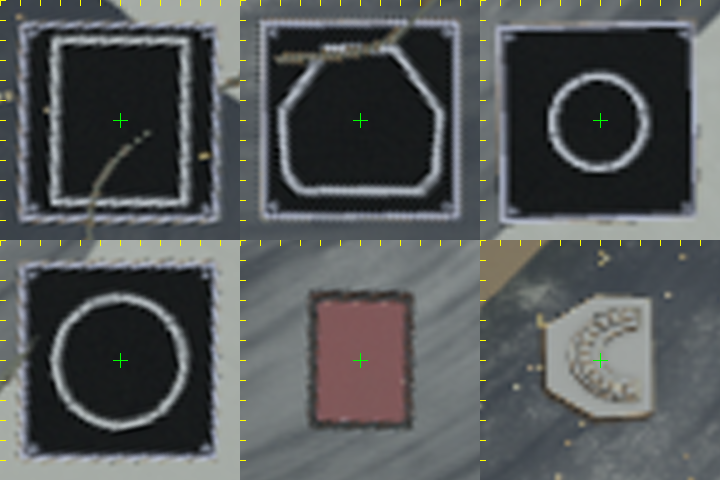

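The views are rectified, at 2 px per mm. The tile centres and angles agree with my estimates. The cast tile's narrow end is toward view +y, which puts tile x at about −44°. The pad is turned about −10° and the cast about 0°. The three bottle heights are about 82, 114 and 147 mm, so the bottle at (0.51, −0.146) is the right one.

```bash
cat >> h.py <<'E'
def plan(x,y,z,yaw,g,step=60,frm=None):
    """print rows to bring the tool (pointing down) to x,y,z (m), tool-x heading yaw (deg)"""
    from scipy.spatial.transform import Rotation as Ro
    st=robot.sense(); p=np.array(st['position'])*1000; R=Ro.from_quat(st['tool_rot']).as_matrix()
    if frm: p=np.array(frm[:3])*1000
    a=np.degrees(np.arctan2(R[1,0],R[0,0])) if not frm else frm[3]
    T=np.array([x,y,z])*1000; dy=(yaw-a+180)%360-180
    n=int(max(1,np.ceil(np.linalg.norm(T-p)/step),np.ceil(abs(dy)/10.5)))
    tilt=np.degrees(np.arccos(-R[2,2])); print('from',p.round(1),round(a,1),'tilt',round(tilt,2))
    for k in range(n):
        d=(T-p)/(n-k); r=np.radians(a)
        t=np.round([d[0]*np.cos(r)+d[1]*np.sin(r), d[0]*np.sin(r)-d[1]*np.cos(r), -d[2]])
        p=p+[t[0]*np.cos(r)+t[1]*np.sin(r), t[0]*np.sin(r)-t[1]*np.cos(r), -t[2]]
        w=round((a-yaw+180)%360-180,1)/(n-k); w=round(w,1); a-=w
        print([g,*t.astype(int).tolist(),0,0,w])
E
python3 -c "
from h import *
plan(.3975,-.22,.16,65,1)"
```

```text
from [ 264.1 -593.3  244.4] 24.0 tilt 0.1
[1, 39, -41, 12, 0, 0, np.float64(-5.9)]
[1, 43, -37, 12, 0, 0, np.float64(-5.9)]
[1, 47, -32, 12, 0, 0, np.float64(-5.8)]
[1, 50, -27, 12, 0, 0, np.float64(-5.8)]
[1, 52, -22, 12, 0, 0, np.float64(-5.9)]
[1, 54, -17, 12, 0, 0, np.float64(-5.8)]
[1, 55, -11, 12, 0, 0, np.float64(-5.9)]
```

Request:
apply_moves(
  steps=[
    [1,39,-41,12,0,0,-5.9],
    [1,43,-37,12,0,0,-5.9],
    [1,47,-32,12,0,0,-5.8],
    [1,50,-27,12,0,0,-5.8],
    [1,52,-22,12,0,0,-5.9],
  ],
)

```text
time: 0.72
position: [0.3603, -0.325, 0.1848]
tool_rot: [0.893, 0.45, -0.0, 0.0]
contact_force: [0.3, -0.1, -0.1]
width: 0.0849
grasp_force: 0.0
```

Request:
apply_moves(
  steps=[
    [1,54,-17,12,0,0,-5.8],
    [1,55,-11,12,0,0,-5.9],
    [1,0,0,0,0,0,0],
    [1,0,0,0,0,0,0],
    [1,0,0,0,0,0,0],
  ],
)

```text
time: 1.35
position: [0.3971, -0.2223, 0.1615]
tool_rot: [0.844, 0.536, -0.0, 0.0]
contact_force: [0.2, 0.4, -0.7]
width: 0.0854
grasp_force: 0.0
```

Run:
```python
from h import *
s=snap('wrist','w0.png'); np.savez('w0.npz',**s); W=s['W']
plan(.3975,-.22,.047,65,1)
m=(W[...,2]>.045)&(W[...,2]<.075)&(s['z_map']>0)&(s['pixels'][...,2]>s['pixels'][...,0]*1.3)
q=W[m][:,:2].astype(np.float32); print(m.sum(),np.median(W[m][:,2]),cv2.minEnclosingCircle(q*1000),q.mean(0))
```

```text
from [ 397.1 -222.2  161.5] 64.8 tilt 0.04
[1, 1, 0, 57, 0, 0, np.float64(-0.1)]
[1, 1, -1, 57, 0, 0, np.float64(-0.1)]
5599 0.06027985703794713 ((441.6529846191406, -186.41204833984375), 78.68970489501953) [ 0.40012103 -0.21854104]
```

View pics/w0.png

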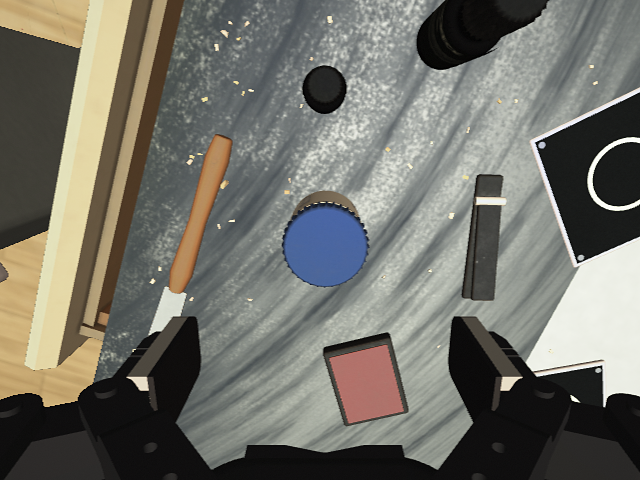

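The wrist view shows the blue lid at (326,244) midway between the fingers. The pad is at (369,380), the small bottle at (325,89) and the job bottle at the upper right, around (480,25).

Run:
```python
from h import *
s=dict(np.load('w0.npz')); px=s['pixels'].astype(int)
m=((px[...,2]>px[...,0]*1.5)&(px[...,2]>80)).astype(np.uint8)
n,l,st,c=cv2.connectedComponentsWithStats(m); i=1+np.argmax(st[1:,4])
cs,_=cv2.findContours((l==i).astype(np.uint8),0,1); e=cv2.fitEllipse(max(cs,key=len)); print(e, ray(s,*e[0],.060))
m=((px[...,0]>px[...,2]*1.3)&(px[...,0]>120)&(abs(px[...,1]-px[...,2])<25)).astype(np.uint8)[330:440,310:420]
n,l,st,c=cv2.connectedComponentsWithStats(m); i=1+np.argmax(st[1:,4])
cs,_=cv2.findContours((l==i).astype(np.uint8),0,1)
q=np.array([ray(s,a[0][0]+310,a[0][1]+330,.013)[:2] for a in max(cs,key=len)],np.float32)*1000
print('pad',cv2.minAreaRect(q),'cam',-s['t']@s['R'])
```

```text
((325.1562805175781, 245.92095947265625), (79.4626693725586, 82.70875549316406), 88.1340560913086) [ 0.39984378 -0.21932837  0.06      ]
pad ((375.7990417480469, -345.1808166503906), (60.14479064941406, 44.42515182495117), 79.67658233642578) cam [ 0.42845908 -0.15587712  0.29100618]
```

Request:
apply_moves(
  steps=[
    [1,3,1,50,0,0,0],
    [1,0,0,40,0,0,0],
    [1,0,0,24,0,0,0],
    [1,0,0,0,0,0,0],
    [0,0,0,0,0,0,0],
  ],
)

```text
time: 2.02
position: [0.4003, -0.2194, 0.0482]
tool_rot: [0.844, 0.537, 0.0, 0.001]
contact_force: [0.3, 0.5, -0.1]
width: 0.0696
grasp_force: 0.0
```

Request:
apply_moves(
  steps=[
    [0,0,0,0,0,0,0],
    [0,0,0,0,0,0,0],
    [0,0,0,0,0,0,0],
    [0,0,0,0,0,0,0],
    [0,0,0,0,0,0,0],
  ],
)

```text
time: 2.65
position: [0.4008, -0.2193, 0.0491]
tool_rot: [0.843, 0.537, 0.001, 0.002]
contact_force: [-1.9, -0.1, 7.6]
width: 0.047
grasp_force: 60.2
```

```bash
python3 -c "
from h import *
s=robot.sense();print(s['position'],s['width'],s['grasp_force'],s['contact_force'])
p=s['position']
plan(p[0],p[1],.13,65,0);plan(.487,-.4454,.13,45,0,45,(p[0],p[1],.13,65))"
```

```text
[ 0.40075118 -0.21925768  0.04913237] 0.04699688299364185 60.241752882357105 [-1.89204259 -0.13026374  7.61389964]
from [ 400.8 -219.3   49.1] 65.0 tilt 0.18
[0, 0, 0, -40, 0, 0, np.float64(-0.0)]
[0, 0, 0, -41, 0, 0, np.float64(-0.0)]
from [ 400.8 -219.3  130. ] 65 tilt 0.18
[0, -28, 29, 0, 0, 0, 3.3]
[0, -26, 31, 0, 0, 0, 3.3]
[0, -25, 32, 0, 0, 0, 3.4]
[0, -23, 33, 0, 0, 0, 3.3]
[0, -21, 35, 0, 0, 0, 3.4]
[0, -18, 35, 0, 0, 0, 3.3]
```

Request:
apply_moves(
  steps=[
    [0,0,0,-20,0,0,0],
    [0,0,0,-40,0,0,0],
    [0,0,0,-20,0,0,0],
    [0,0,0,0,0,0,0],
    [0,-28,29,0,0,0,3.3],
  ],
)

```text
time: 3.28
position: [0.4134, -0.2538, 0.1269]
tool_rot: [0.858, 0.514, -0.0, -0.001]
contact_force: [0.6, 0.1, -1.1]
width: 0.0467
grasp_force: 61.8
```

Request:
apply_moves(
  steps=[
    [0,-26,31,0,0,0,3.3],
    [0,-25,32,0,0,0,3.4],
    [0,-23,33,0,0,0,3.3],
    [0,-21,35,0,0,0,3.4],
    [0,-18,35,0,0,0,3.3],
  ],
)

```text
time: 3.9
position: [0.4853, -0.4452, 0.1257]
tool_rot: [0.924, 0.382, -0.001, -0.001]
contact_force: [-0.9, 1.2, 0.0]
width: 0.0471
grasp_force: 61.8
```

Request:
apply_moves(
  steps=[
    [0,0,0,0,0,0,0],
    [0,0,0,0,0,0,0],
    [0,0,0,0,0,0,0],
    [0,0,0,0,0,0,0],
    [0,0,0,0,0,0,0],
  ],
)

```text
time: 4.53
position: [0.4857, -0.4439, 0.1276]
tool_rot: [0.924, 0.383, 0.0, 0.0]
contact_force: [0.5, -0.6, -0.2]
width: 0.0465
grasp_force: 61.9
```

Run:
```python
from h import *
s=snap('wrist','w1.png'); st=robot.sense(); print(st['position'],st['width'],st['grasp_force'],st['contact_force'])
plan(.487,-.4454,.054,45,0)
px=s['pixels'].astype(int)
m=((px[...,2]>px[...,0]*1.5)&(px[...,2]>80)).astype(np.uint8)
n,l,S,c=cv2.connectedComponentsWithStats(m); i=1+np.argmax(S[1:,4])
cs,_=cv2.findContours((l==i).astype(np.uint8),0,1); e=cv2.fitEllipse(max(cs,key=len)); print(e, ray(s,*e[0],st['position'][2]+.013))
```

```text
[ 0.4857043  -0.44409739  0.12758193] 0.04685952608677425 61.86408931243932 [ 0.68226498  0.00313455 -0.76317981]
from [ 485.7 -444.1  127.6] 45.0 tilt 0.02
[0, 0, 1, 37, 0, 0, np.float64(0.0)]
[0, 0, 1, 37, 0, 0, np.float64(0.0)]
((324.1104431152344, 358.3545837402344), (131.4781494140625, 147.26783752441406), 85.14061737060547) [ 0.48714093 -0.44268938  0.14058193]
```

View pics/w1.png

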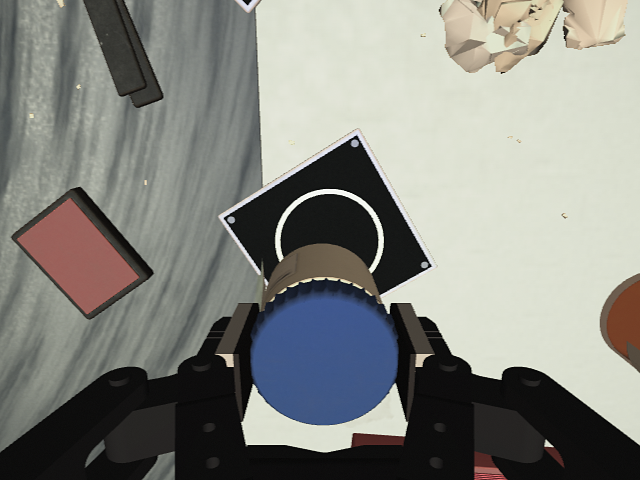

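The jar is held with its lid at (324,358). The large circle's centre is at about (329.5,243).

Run:
```python
from h import *
s=snap('wrist'); np.savez('w1.npz',**s)
g=cv2.cvtColor(s['pixels'],cv2.COLOR_RGB2GRAY)
pts=[]
for a in np.radians(np.arange(190,350,8)):
    r=np.arange(40,66,.5); u=329.5+r*np.cos(a); v=243+r*np.sin(a)
    p=g[np.round(v).astype(int),np.round(u).astype(int)].astype(float); w=np.clip(p-120,0,None)
    if w.sum()>200:
        k=(r*w).sum()/w.sum(); pts.append(ray(s,329.5+k*np.cos(a),243+k*np.sin(a),.004)[:2])
P=np.array(pts); A=np.c_[2*P,np.ones(len(P))]; x=np.linalg.lstsq(A,(P**2).sum(1),rcond=None)[0]
print(len(P),x[:2],np.sqrt(x[2]+x[:2]@x[:2]),robot.sense()['position'])
```

```text
20 [ 0.48801997 -0.44649452] 0.03207885132080177 [ 0.48568927 -0.44422297  0.12753268]
```

Request:
apply_moves(
  steps=[
    [0,-2,3,30,0,0,0],
    [0,0,0,30,0,0,0],
    [0,0,0,8,0,0,0],
    [0,0,0,3,0,0,0],
    [0,0,0,0,0,0,0],
  ],
)

```text
time: 5.25
position: [0.4871, -0.4484, 0.0574]
tool_rot: [0.924, 0.383, 0.0, 0.001]
contact_force: [-0.5, -0.6, 0.4]
width: 0.0472
grasp_force: 61.9
```

Request:
apply_moves(
  steps=[
    [0,0,0,2,0,0,0],
    [0,0,0,1,0,0,0],
    [0,0,0,1,0,0,0],
    [0,0,0,1,0,0,0],
    [0,0,0,0,0,0,0],
  ],
)

```text
time: 5.88
position: [0.4866, -0.4481, 0.0532]
tool_rot: [0.924, 0.383, 0.0, 0.0]
contact_force: [-2.1, 2.5, 8.4]
width: 0.0466
grasp_force: 62.7
```

Request:
apply_moves(
  steps=[
    [1,0,0,0,0,0,0],
    [1,0,0,0,0,0,0],
    [1,0,0,0,0,0,0],
    [1,0,0,0,0,0,0],
    [1,0,0,-10,0,0,0],
  ],
)

```text
time: 6.5
position: [0.4857, -0.4474, 0.0607]
tool_rot: [0.924, 0.383, -0.0, -0.001]
contact_force: [0.4, 0.2, -0.2]
width: 0.0853
grasp_force: 0.0
```

Request:
apply_moves(
  steps=[
    [1,0,0,-40,0,0,0],
    [1,0,0,-60,0,0,0],
    [1,0,0,-60,0,0,0],
    [1,0,0,0,0,0,0],
    [1,0,0,0,0,0,0],
  ],
)

```text
time: 7.12
position: [0.4861, -0.4477, 0.2216]
tool_rot: [0.924, 0.383, 0.0, 0.0]
contact_force: [0.8, -0.3, -0.7]
width: 0.0854
grasp_force: 0.0
```

Run:
```python
from h import *
s=snap('wrist'); px=s['pixels'].astype(int)
m=((px[...,2]>px[...,0]*1.5)&(px[...,2]>80)).astype(np.uint8)
n,l,S,c=cv2.connectedComponentsWithStats(m); i=1+np.argmax(S[1:,4])
cs,_=cv2.findContours((l==i).astype(np.uint8),0,1); e=cv2.fitEllipse(max(cs,key=len)); print(e, ray(s,*e[0],.064))
plan(.475,-.165,.22,72,1)
```

```text
((322.4986267089844, 229.05120849609375), (63.88950729370117, 65.63177490234375), 92.04035949707031) [ 0.48531619 -0.44755669  0.064     ]
from [ 485.7 -447.3  220.3] 45.0 tilt 0.12
[1, 38, -41, 0, 0, 0, np.float64(-5.4)]
[1, 42, -38, 0, 0, 0, np.float64(-5.4)]
[1, 46, -33, 0, 0, 0, np.float64(-5.4)]
[1, 49, -29, 0, 0, 0, np.float64(-5.4)]
[1, 51, -25, 0, 0, 0, np.float64(-5.4)]
```

Request:
apply_moves(
  steps=[
    [1,38,-41,0,0,0,-5.4],
    [1,42,-38,0,0,0,-5.4],
    [1,46,-33,0,0,0,-5.4],
    [1,49,-29,0,0,0,-5.4],
    [1,51,-25,0,0,0,-5.4],
  ],
)

```text
time: 7.8
position: [0.4745, -0.163, 0.2196]
tool_rot: [0.808, 0.589, -0.001, -0.001]
contact_force: [1.2, 0.7, 0.1]
width: 0.0856
grasp_force: 0.0
```

Request:
apply_moves(
  steps=[
    [1,30,28,0,0,0,0],
    [1,0,0,0,0,0,0],
    [1,0,0,0,0,0,0],
    [1,0,0,0,0,0,0],
    [1,0,0,0,0,0,0],
  ],
)

```text
time: 8.43
position: [0.5111, -0.1463, 0.2211]
tool_rot: [0.81, 0.587, -0.0, -0.0]
contact_force: [-0.7, 0.5, 0.4]
width: 0.085
grasp_force: 0.0
```

Run:
```python
from h import *
s=snap('wrist','w2.png'); np.savez('w2.npz',**s); W=s['W']; print(robot.sense()['position'])
m=((W[...,2]>.107)&(W[...,2]<.125)&(np.hypot(W[...,0]-.51,W[...,1]+.146)<.03)&(s['z_map']>0)).astype(np.uint8)
n,l,S,c=cv2.connectedComponentsWithStats(m); i=1+np.argmax(S[1:,4]); P=W[l==i]
cs,_=cv2.findContours((l==i).astype(np.uint8),0,1); e=cv2.fitEllipse(max(cs,key=len)); print(S[i],np.median(P,0),e, ray(s,*e[0],.113))
```

```text
[ 0.51123804 -0.14609467  0.22118579]
[ 308  224   42   41 1253] [ 0.51502104 -0.14433176  0.11466861] ((328.3411865234375, 244.60052490234375), (38.677833557128906, 39.75908279418945), 80.58077239990234) [ 0.51490027 -0.14475902  0.113     ]
```

View pics/w2.png

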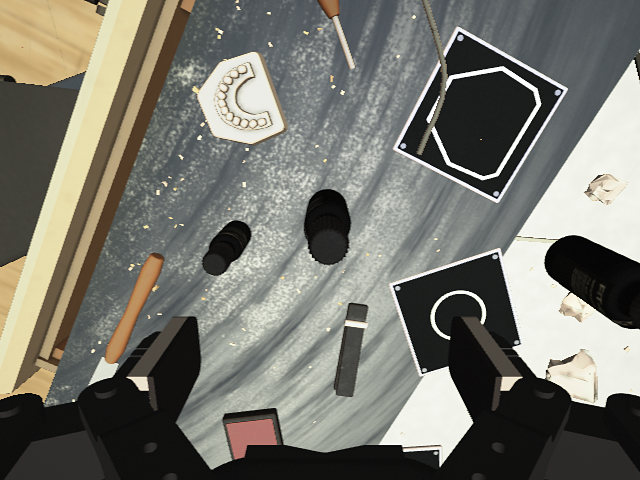

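The cap is at (328,244), close below the tool. The cast is at (242,97), the cast tile at (482,115) and the small ring at (458,314). A thin wire crosses the narrow-end edge of the cast tile, at (440,75) to (420,150).

Run:
```python
from h import *
s=dict(np.load('w2.npz')); W=s['W']
for u,v in [(421,148),(428,130),(436,108),(442,85),(443,65),(435,25),(485,115),(400,100)]:
    b=W[v-3:v+4,u-3:u+4].reshape(-1,3); print((u,v),b[b[:,2].argmax()].round(4),np.median(b[:,2]).round(4))
g=cv2.cvtColor(s['pixels'],cv2.COLOR_RGB2GRAY)
V=[rect_view(s,.6478,-.115,-44.3,.004,60,3),rect_view(s,.4752,-.0468,0,.018,60,3)]
cv2.imwrite('pics/r2.png',np.hstack(V))
m=((g>150)).astype(np.uint8); m[:, :425]=0; m[:,492:]=0; m[:285]=0; m[345:]=0
n,l,S,c=cv2.connectedComponentsWithStats(m); i=1+np.argmax(S[1:,4]); print(S[i])
P=np.array([ray(s,u,v,.004)[:2] for v,u in zip(*np.nonzero(l==i))]); A=np.c_[2*P,np.ones(len(P))]; x=np.linalg.lstsq(A,(P**2).sum(1),rcond=None)[0]
print('ring',x[:2],np.sqrt(x[2]+x[:2]@x[:2]))
plan(.5143,-.1448,.085,72,1)
```

```text
(421, 148) [ 0.5999 -0.1222  0.0132] 0.0113
(428, 130) [ 0.6093 -0.1079  0.0122] 0.0102
(436, 108) [ 0.6203 -0.0976  0.0099] 0.0081
(442, 85) [ 0.6293 -0.0809  0.0091] 0.0071
(443, 65) [ 0.6297 -0.0699  0.0086] 0.0068
(435, 25) [ 0.6311 -0.0391  0.0087] 0.0061
(485, 115) [ 0.5343 -0.0766  0.3506] 0.0057
(400, 100) [ 0.597  -0.0814  0.0055] 0.0043
[430 290  56  50 442]
ring [ 0.59602288 -0.27517923] 0.023116912185278757
from [ 511.2 -146.1  221.2] 71.9 tilt 0.03
[1, 1, 1, 45, 0, 0, np.float64(-0.0)]
[1, 1, 1, 46, 0, 0, np.float64(-0.0)]
[1, 0, 1, 45, 0, 0, np.float64(-0.1)]
```

View pics/r2.png

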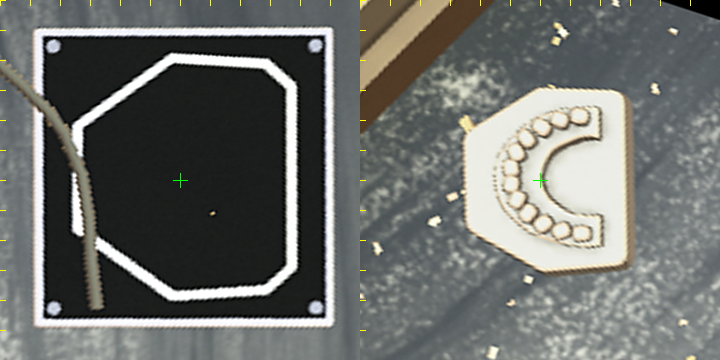

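Request:
apply_moves(
  steps=[
    [1,2,3,45,0,0,0],
    [1,0,0,46,0,0,0],
    [1,0,0,30,0,0,0],
    [1,0,0,15,0,0,0],
    [1,0,0,0,0,0,0],
  ],
)

```text
time: 9.1
position: [0.5148, -0.1445, 0.0849]
tool_rot: [0.809, 0.588, -0.0, -0.0]
contact_force: [-0.2, -0.1, 0.7]
width: 0.0855
grasp_force: 0.0
```

Request:
apply_moves(
  steps=[
    [0,0,0,0,0,0,0],
    [0,0,0,0,0,0,0],
    [0,0,0,0,0,0,0],
    [0,0,0,0,0,0,0],
    [0,0,0,0,0,0,0],
  ],
)

```text
time: 9.72
position: [0.5155, -0.1445, 0.086]
tool_rot: [0.809, 0.588, 0.0, 0.0]
contact_force: [-0.6, 0.6, 4.8]
width: 0.0213
grasp_force: 58.5
```

Request:
apply_moves(
  steps=[
    [0,0,0,0,0,0,0],
    [0,0,0,0,0,0,0],
    [0,0,0,0,0,0,0],
    [0,0,0,0,0,0,0],
    [0,0,0,0,0,0,0],
  ],
)

```text
time: 10.35
position: [0.5155, -0.1445, 0.0859]
tool_rot: [0.809, 0.588, 0.0, 0.0]
contact_force: [-1.9, 0.5, 5.2]
width: 0.0212
grasp_force: 58.6
```

Run:
```python
from h import *
st=robot.sense(); p=st['position']; print(p,st['width'],st['grasp_force'])
plan(.5955,-.2745,.15,72,0,50,(p[0],p[1],.15,72))
```

```text
[ 0.51554183 -0.14445584  0.08593536] 0.021150890002065607 58.5715126991272
from [ 515.5 -144.5  150. ] 72 tilt 0.04
[0, -25, 29, 0, 0, 0, 0.0]
[0, -25, 29, 0, 0, 0, 0.0]
[0, -24, 29, 0, 0, 0, 0.0]
[0, -25, 29, 0, 0, 0, 0.0]
```

Request:
apply_moves(
  steps=[
    [0,0,0,-20,0,0,0],
    [0,0,0,-30,0,0,0],
    [0,0,0,-14,0,0,0],
    [0,-25,29,0,0,0,0],
    [0,-25,29,0,0,0,0],
  ],
)

```text
time: 10.98
position: [0.5551, -0.2103, 0.149]
tool_rot: [0.809, 0.588, -0.0, -0.0]
contact_force: [0.3, -0.5, -1.4]
width: 0.0211
grasp_force: 58.7
```

Request:
apply_moves(
  steps=[
    [0,-24,29,0,0,0,0],
    [0,-25,29,0,0,0,0],
    [0,0,0,0,0,0,0],
    [0,0,0,0,0,0,0],
    [0,0,0,0,0,0,0],
  ],
)

```text
time: 11.6
position: [0.5945, -0.2728, 0.149]
tool_rot: [0.809, 0.588, -0.0, -0.001]
contact_force: [-0.5, -0.3, -0.9]
width: 0.0209
grasp_force: 58.9
```

Run:
```python
from h import *
s=snap('wrist','w3.png'); np.savez('w3.npz',**s); W=s['W']; st=robot.sense(); print(st['position'],st['width'],st['grasp_force'])
zt=st['position'][2]+.028
m=((abs(W[...,2]-zt)<.006)&(np.hypot(W[...,0]-.597,W[...,1]+.275)<.014)&(s['z_map']>0)).astype(np.uint8)
n,l,S,c=cv2.connectedComponentsWithStats(m); i=1+np.argmax(S[1:,4]); P=W[l==i]
cs,_=cv2.findContours((l==i).astype(np.uint8),0,1); e=cv2.fitEllipse(max(cs,key=len)); print(S[i],np.median(P,0),e, ray(s,*e[0],zt))
```

```text
[ 0.59463975 -0.27298554  0.14919132] 0.020927050608825513 58.86319577693939
[ 284  349   89   81 5611] [ 0.59651926 -0.27206823  0.17762456] ((330.5231018066406, 390.5748596191406), (79.20874786376953, 95.80128479003906), 102.09104919433594) [ 0.59702829 -0.27267805  0.17719132]
```

View pics/w3.png

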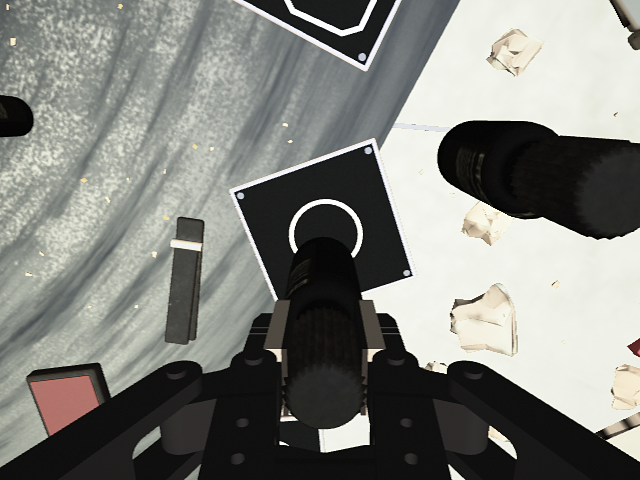

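The bottle is held with its cap at (325,395), and the ring centre is about (326,233). It needs about −1.5 mm in tool x and +1 mm in tool y, then the descent.

Request:
apply_moves(
  steps=[
    [0,-1,1,25,0,0,0],
    [0,0,0,20,0,0,0],
    [0,0,0,8,0,0,0],
    [0,0,0,3,0,0,0],
    [0,0,0,0,0,0,0],
  ],
)

```text
time: 12.28
position: [0.5959, -0.2757, 0.0937]
tool_rot: [0.809, 0.588, 0.0, 0.0]
contact_force: [-0.1, 0.6, -1.1]
width: 0.0209
grasp_force: 58.9
```

Request:
apply_moves(
  steps=[
    [0,0,0,1,0,0,0],
    [0,0,0,1,0,0,0],
    [0,0,0,1,0,0,0],
    [0,0,0,0,0,0,0],
    [0,0,0,0,0,0,0],
  ],
)

```text
time: 12.9
position: [0.5956, -0.2756, 0.0903]
tool_rot: [0.809, 0.588, -0.0, 0.0]
contact_force: [0.7, -0.1, -0.9]
width: 0.0211
grasp_force: 58.9
```

Request:
apply_moves(
  steps=[
    [0,1,0,1,0,0,0],
    [0,0,0,1,0,0,0],
    [0,0,0,0,0,0,0],
    [0,0,0,0,0,0,0],
    [0,0,0,0,0,0,0],
  ],
)

```text
time: 13.52
position: [0.5959, -0.2753, 0.09]
tool_rot: [0.809, 0.588, -0.0, 0.001]
contact_force: [-2.5, 0.1, 7.5]
width: 0.0215
grasp_force: 59.9
```

Request:
apply_moves(
  steps=[
    [0.5,0,0,0,0,0,0],
    [0.6,0,0,0,0,0,0],
    [0.6,0,0,-15,0,0,0],
    [0.6,0,0,-30,0,0,0],
    [0.6,0,0,-40,0,0,0],
  ],
)

```text
time: 14.15
position: [0.5955, -0.2744, 0.1742]
tool_rot: [0.809, 0.588, -0.0, -0.001]
contact_force: [0.4, -0.5, 0.5]
width: 0.051
grasp_force: 0.0
```

Run:
```python
from h import *
s=snap('wrist','w4.png'); np.savez('w4.npz',**s); W=s['W']
m=((abs(W[...,2]-.118)<.007)&(np.hypot(W[...,0]-.596,W[...,1]+.275)<.03)&(s['z_map']>0)).astype(np.uint8)
n,l,S,c=cv2.connectedComponentsWithStats(m); i=1+np.argmax(S[1:,4]); P=W[l==i]
cs,_=cv2.findContours((l==i).astype(np.uint8),0,1); e=cv2.fitEllipse(max(cs,key=len)); print(S[i],np.median(P,0),e, ray(s,*e[0],.117))
plan(.3755,-.3445,.15,80,1)
```

```text
[ 299  257   52   51 1913] [ 0.59612028 -0.2750703   0.11867502] ((324.51361083984375, 282.8733825683594), (47.4848518371582, 49.72859573364258), 82.67970275878906) [ 0.59591532 -0.27562906  0.117     ]
from [ 599.2 -275.7  181.3] 72.0 tilt 0.58
[1, -34, -48, 8, 0, 0, np.float64(-2.0)]
[1, -32, -49, 8, 0, 0, np.float64(-2.0)]
[1, -30, -50, 8, 0, 0, np.float64(-2.0)]
[1, -28, -51, 7, 0, 0, np.float64(-2.0)]
```

Request:
apply_moves(
  steps=[
    [1,-34,-48,8,0,0,-2],
    [1,-32,-49,8,0,0,-2],
    [1,-30,-50,8,0,0,-2],
    [1,-28,-51,7,0,0,-2],
    [1,0,0,0,0,0,0],
  ],
)

```text
time: 14.82
position: [0.3668, -0.3453, 0.1422]
tool_rot: [0.769, 0.64, -0.002, -0.001]
contact_force: [1.4, -0.8, 0.9]
width: 0.0854
grasp_force: 0.0
```

Request:
apply_moves(
  steps=[
    [0.77,0,0,0,0,0,0],
    [0.77,0,0,0,0,0,0],
    [0.77,0,0,0,0,0,0],
    [0.77,0,0,0,0,0,0],
    [0.77,0,0,0,0,0,0],
  ],
)

```text
time: 15.45
position: [0.3726, -0.3431, 0.1422]
tool_rot: [0.766, 0.643, 0.0, -0.0]
contact_force: [-0.1, -0.5, 0.3]
width: 0.0661
grasp_force: 0.0
```

Run:
```python
from h import *
s=snap('wrist','w5.png'); np.savez('w5.npz',**s); W=s['W']; px=s['pixels'].astype(int); st=robot.sense(); print(st['position'],st['width'])
m=((px[...,0]>px[...,2]*1.3)&(px[...,0]>120)&(abs(px[...,1]-px[...,2])<25)&(np.hypot(W[...,0]-.3755,W[...,1]+.3445)<.06)).astype(np.uint8)
n,l,S,c=cv2.connectedComponentsWithStats(m); i=1+np.argmax(S[1:,4])
cs,_=cv2.findContours((l==i).astype(np.uint8),0,1)
q=np.array([ray(s,a[0][0],a[0][1],.013)[:2] for a in max(cs,key=len)],np.float32)*1000
print('pad',cv2.minAreaRect(q),np.median(W[l==i],0))
# finger tips: pixels near the tool, lowest points
p=st['position']; a=np.radians(80); d=W-p; tx=d[...,0]*np.cos(a)+d[...,1]*np.sin(a); ty=d[...,0]*np.sin(a)-d[...,1]*np.cos(a)
f=(abs(tx)<.02)&(abs(ty)>.02)&(abs(ty)<.075)&(W[...,2]>.1)&(s['z_map']>0)
print('finger z-TCP low',np.percentile(d[f][:,2],[0,1,5]),f.sum())
```

```text
[ 0.37248079 -0.34308286  0.1422344 ] 0.06580807037508495
pad ((375.89801025390625, -344.9189147949219), (60.0902099609375, 44.42206954956055), 79.77708435058594) [ 0.37626758 -0.34285544  0.01449278]
finger z-TCP low [-0.00770108 -0.00109404  0.00917252] 46009
```

View pics/w5.png

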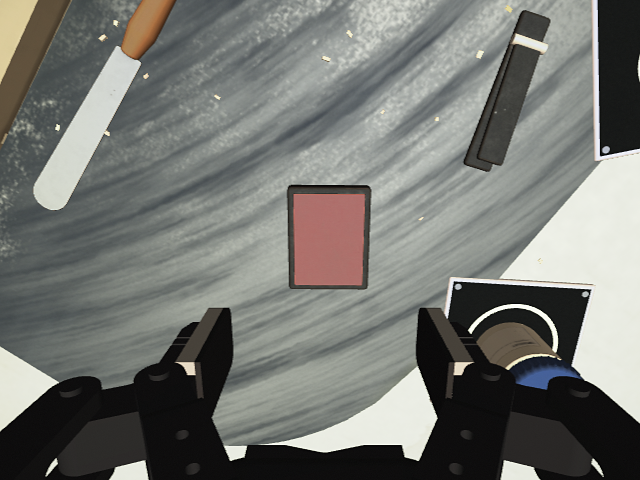

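The pad is at (329,240), aligned with the fingers and about 4 mm off along tool y. The fingertips sit about 8 mm ahead of the TCP at this width.

Request:
apply_moves(
  steps=[
    [0.77,-1,4,50,0,0,0],
    [0.77,0,0,40,0,0,0],
    [0.77,0,0,25,0,0,0],
    [0.77,0,0,10,0,0,0],
    [0.77,0,0,0,0,0,0],
  ],
)

```text
time: 16.12
position: [0.3761, -0.3449, 0.0172]
tool_rot: [0.766, 0.643, -0.0, -0.0]
contact_force: [-0.2, 0.1, 1.2]
width: 0.0659
grasp_force: 0.0
```

Request:
apply_moves(
  steps=[
    [0.77,0,0,3,0,0,0],
    [0.77,0,0,2,0,0,0],
    [0,0,0,0,0,0,0],
    [0,0,0,0,0,0,0],
    [0,0,0,0,0,0,0],
  ],
)

```text
time: 16.75
position: [0.3765, -0.3453, 0.0132]
tool_rot: [0.766, 0.643, -0.0, 0.001]
contact_force: [-0.8, 1.0, 5.8]
width: 0.0507
grasp_force: 62.8
```

Request:
apply_moves(
  steps=[
    [0,0,0,0,0,0,0],
    [0,0,0,0,0,0,0],
    [0,0,0,-10,0,0,0],
    [0,0,0,-30,0,0,0],
    [0,0,0,-40,0,0,0],
  ],
)

```text
time: 17.38
position: [0.3753, -0.3443, 0.0927]
tool_rot: [0.766, 0.643, -0.0, -0.001]
contact_force: [1.2, -0.8, -0.7]
width: 0.0502
grasp_force: 62.5
```

Run:
```python
from h import *
st=robot.sense(); p=st['position']; print(p,st['width'],st['grasp_force'])
plan(.6,-.02,.14,79.2,0,55)
plan(.645,.04,.14,79.2,0,50,(.6,-.02,.14,79.2))
```

```text
[ 0.37528701 -0.34428004  0.0927381 ] 0.05017530485685187 62.50104904174805
from [ 375.3 -344.3   92.7] 80.0 tilt 0.12
[0, 45, 21, -6, 0, 0, np.float64(0.1)]
[0, 45, 20, -6, 0, 0, np.float64(0.1)]
[0, 45, 20, -6, 0, 0, np.float64(0.1)]
[0, 45, 21, -6, 0, 0, np.float64(0.1)]
[0, 45, 20, -6, 0, 0, np.float64(0.1)]
[0, 45, 20, -6, 0, 0, np.float64(0.1)]
[0, 45, 20, -6, 0, 0, np.float64(0.1)]
[0, 44, 21, -5, 0, 0, np.float64(0.1)]
from [600. -20. 140.] 79.2 tilt 0.12
[0, 34, 16, 0, 0, 0, 0.0]
[0, 33, 17, 0, 0, 0, 0.0]
```

Request:
apply_moves(
  steps=[
    [0,45,21,-15,0,0,0.1],
    [0,45,20,-15,0,0,0.1],
    [0,45,20,-15,0,0,0.1],
    [0,45,21,-2,0,0,0.1],
    [0,45,20,0,0,0,0.1],
  ],
)

```text
time: 18.0
position: [0.5172, -0.1403, 0.1402]
tool_rot: [0.769, 0.639, 0.0, 0.001]
contact_force: [0.9, 0.6, -0.6]
width: 0.0501
grasp_force: 62.6
```

Request:
apply_moves(
  steps=[
    [0,45,20,0,0,0,0.1],
    [0,45,20,0,0,0,0.1],
    [0,44,21,0,0,0,0.1],
    [0,34,16,0,0,0,0],
    [0,0,0,0,0,0,0],
  ],
)

```text
time: 18.62
position: [0.624, 0.014, 0.1397]
tool_rot: [0.769, 0.64, 0.001, -0.001]
contact_force: [0.1, -0.3, 0.1]
width: 0.0502
grasp_force: 62.5
```

Request:
apply_moves(
  steps=[
    [0,0,0,0,0,0,0],
    [0,0,0,0,0,0,0],
    [0,0,0,0,0,0,0],
    [0,0,0,0,0,0,0],
    [0,0,0,0,0,0,0],
  ],
)

```text
time: 19.25
position: [0.6229, 0.0091, 0.1394]
tool_rot: [0.771, 0.637, -0.0, 0.0]
contact_force: [0.0, 0.4, -0.8]
width: 0.0507
grasp_force: 62.5
```

Run:
```python
from h import *
s=snap('wrist','w6.png'); np.savez('w6.npz',**s)
st=robot.sense(); p=st['position']; print(p,st['width'],st['grasp_force'])
```

```text
[0.62297767 0.00923188 0.1393646 ] 0.050163087460676783 62.54102110862732
```

View pics/w6.png

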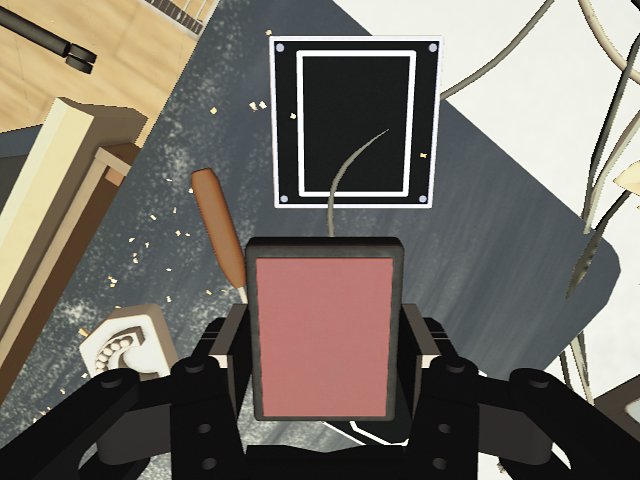

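The pad is held at (325,330). The rectangle outline's corners are at about (299,53), (413,53), (407,193) and (302,193). The wire tapers down into the tile at (388,130), so it looks like background mesh.

Run:
```python
from h import *
s=dict(np.load('w6.npz')); W=s['W']; px=s['pixels'].astype(int); g=cv2.cvtColor(s['pixels'],cv2.COLOR_RGB2GRAY)
m=(g>160).astype(np.uint8); m[:44]=0; m[200:]=0; m[:,:288]=0; m[:,422:]=0
n,l,S,c=cv2.connectedComponentsWithStats(m); i=1+np.argmax(S[1:,4]); cs,_=cv2.findContours((l==i).astype(np.uint8),0,1)
f=lambda C,h: cv2.minAreaRect(np.array([ray(s,*a[0],h)[:2] for a in C],np.float32)*1000)
print('outline',f(max(cs,key=len),.004))
m=((px[...,0]>px[...,2]*1.3)&(px[...,0]>120)&(abs(px[...,1]-px[...,2])<25)).astype(np.uint8)
n,l,S,c=cv2.connectedComponentsWithStats(m); i=1+np.argmax(S[1:,4]); cs,_=cv2.findContours((l==i).astype(np.uint8),0,1)
z=np.median(W[l==i][:,2]); print('z',z,'pad',f(max(cs,key=len),.1394),f(max(cs,key=len),z))
for u,v in [(332,220),(332,200),(336,180),(350,155),(370,140),(385,132),(350,100)]:
    b=W[v-3:v+4,u-3:u+4].reshape(-1,3); print((u,v),b[b[:,2].argmax()].round(4),np.median(b[:,2]).round(4))
```

```text
outline ((654.6144409179688, 72.88034057617188), (84.48919677734375, 68.838623046875), 79.17252349853516)
z 0.1406017408889547 pad ((623.5620727539062, 9.0794677734375), (60.30498123168945, 44.385623931884766), 79.16944122314453) ((623.6876831054688, 9.747203826904297), (59.74565124511719, 43.973899841308594), 79.16954040527344)
(332, 220) [0.6301 0.0183 0.0077] 0.0055
(332, 200) [0.6314 0.0324 0.0075] 0.0057
(336, 180) [0.6383 0.0425 0.0076] 0.0058
(350, 155) [0.6489 0.0564 0.007 ] 0.0052
(370, 140) [0.6371 0.0811 0.269 ] 0.0053
(385, 132) [0.6722 0.0645 0.0066] 0.0054
(350, 100) [0.6371 0.0811 0.269 ] 0.0053
```

Request:
apply_moves(
  steps=[
    [0,34,9,20,0,0,0],
    [0,34,9,30,0,0,0],
    [0,0,0,40,0,0,0],
    [0,0,0,20,0,0,0],
    [0,0,0,0,0,0,0],
  ],
)

```text
time: 19.92
position: [0.6522, 0.0716, 0.0277]
tool_rot: [0.771, 0.637, -0.002, -0.001]
contact_force: [0.2, -0.7, -0.4]
width: 0.0502
grasp_force: 62.5
```

Request:
apply_moves(
  steps=[
    [0,1,1,4,0,0,0],
    [0,0,0,3,0,0,0],
    [0,0,0,1,0,0,0],
    [0,0,0,1,0,0,0],
    [0,0,0,0,0,0,0],
  ],
)

```text
time: 20.55
position: [0.6546, 0.0735, 0.0204]
tool_rot: [0.771, 0.637, 0.0, 0.0]
contact_force: [-0.4, 0.6, -0.4]
width: 0.0502
grasp_force: 62.5
```

Request:
apply_moves(
  steps=[
    [0,0,0,1,0,0,0],
    [0,0,0,1,0,0,0],
    [0,0,0,1,0,0,0],
    [0,0,0,0,0,0,0],
    [0,0,0,0,0,0,0],
  ],
)

```text
time: 21.18
position: [0.6546, 0.0736, 0.0173]
tool_rot: [0.77, 0.637, 0.0, 0.0]
contact_force: [0.2, -1.3, -0.2]
width: 0.0501
grasp_force: 62.6
```

Request:
apply_moves(
  steps=[
    [0,0,0,1,0,0,0],
    [0,0,0,0,0,0,0],
    [0.8,0,0,0,0,0,0],
    [0.8,0,0,0,0,0,0],
    [0.8,0,0,0,0,0,0],
  ],
)

```text
time: 21.8
position: [0.6546, 0.0735, 0.0161]
tool_rot: [0.771, 0.637, -0.0, -0.0]
contact_force: [-0.1, 0.7, -0.4]
width: 0.0686
grasp_force: 0.0
```

Request:
apply_moves(
  steps=[
    [0.85,0,0,-20,0,0,0],
    [0.85,0,0,-50,0,0,0],
    [0.85,0,0,-60,0,0,0],
    [0.85,0,0,0,0,0,0],
    [0.85,0,0,0,0,0,0],
  ],
)

```text
time: 22.42
position: [0.6546, 0.0735, 0.1473]
tool_rot: [0.771, 0.637, 0.0, 0.0]
contact_force: [-1.5, 0.2, -0.9]
width: 0.0726
grasp_force: 0.0
```

Run:
```python
from h import *
s=snap('wrist','w7.png'); np.savez('w7.npz',**s); W=s['W']; px=s['pixels'].astype(int)
f=lambda C,h: cv2.minAreaRect(np.array([ray(s,*a[0],h)[:2] for a in C],np.float32)*1000)
m=((px[...,0]>px[...,2]*1.3)&(px[...,0]>120)&(abs(px[...,1]-px[...,2])<25)&(np.hypot(W[...,0]-.654,W[...,1]-.073)<.06)).astype(np.uint8)
n,l,S,c=cv2.connectedComponentsWithStats(m); i=1+np.argmax(S[1:,4]); cs,_=cv2.findContours((l==i).astype(np.uint8),0,1)
print('z',np.median(W[l==i][:,2]),'pad',f(max(cs,key=len),.017))
plan(.4768,-.0466,.14,90,.85)
```

```text
z 0.01846130852743346 pad ((655.4598388671875, 74.02107238769531), (59.371368408203125, 44.456478118896484), 79.1837158203125)
from [653.9  73.3 145.9] 79.2 tilt 0.07
[0.85, -38, -38, 1, 0, 0, np.float64(-2.7)]
[0.85, -36, -40, 2, 0, 0, np.float64(-2.7)]
[0.85, -34, -41, 1, 0, 0, np.float64(-2.7)]
[0.85, -32, -43, 2, 0, 0, np.float64(-2.7)]
```

Request:
apply_moves(
  steps=[
    [0.85,-38,-38,1,0,0,-2.7],
    [0.85,-36,-40,2,0,0,-2.7],
    [0.85,-34,-41,1,0,0,-2.7],
    [0.85,-32,-43,2,0,0,-2.7],
    [0.85,0,0,0,0,0,0],
  ],
)

```text
time: 23.1
position: [0.4717, -0.0498, 0.1381]
tool_rot: [0.709, 0.705, -0.003, -0.002]
contact_force: [0.8, -0.0, -0.2]
width: 0.0722
grasp_force: 0.0
```

Request:
apply_moves(
  steps=[
    [0.85,0,0,0,0,0,0],
    [0.85,0,0,0,0,0,0],
    [0.85,0,0,0,0,0,0],
    [0.85,0,0,0,0,0,0],
    [0.85,0,0,0,0,0,0],
  ],
)

```text
time: 23.72
position: [0.4772, -0.0463, 0.1402]
tool_rot: [0.707, 0.707, 0.0, -0.0]
contact_force: [-0.9, -0.5, 0.7]
width: 0.0728
grasp_force: 0.0
```

Run:
```python
from h import *
s=snap('wrist','w8.png'); np.savez('w8.npz',**s); st=robot.sense(); p=st['position']; print(p,st['width'],st['tool_rot'])
o=np.hstack([cv2.resize(s['pixels'][:,:,::-1],(480,360)),cv2.resize(rect_view(s,.4768,-.0466,0,.018,45,4),(320,320)).repeat(1,0) if 0 else np.vstack([rect_view(s,.4768,-.0466,0,.018,40,4),np.zeros((40,320,3),np.uint8)])])
cv2.imwrite('pics/r3.png',o)
```

```text
[ 0.47711845 -0.04640543  0.14026826] 0.07238376667642234 [ 7.07004103e-01  7.07209444e-01 -8.31976267e-06  1.53842694e-05]
```

View pics/r3.png

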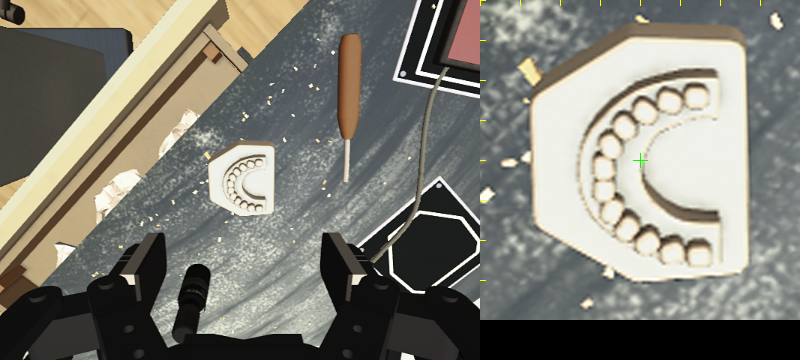

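The cast is centred at (640,160) in the rectified view, and its heel edge is square to within about 0.5°. The fingers straddle it from front to heel.

Request:
apply_moves(
  steps=[
    [0.85,0,0,50,0,0,0],
    [0.85,0,0,40,0,0,0],
    [0.85,0,0,22,0,0,0],
    [0.85,0,0,9,0,0,0],
    [0.85,0,0,4,0,0,0],
  ],
)

```text
time: 24.4
position: [0.4773, -0.0465, 0.0153]
tool_rot: [0.707, 0.707, 0.0, 0.0]
contact_force: [0.6, -0.1, 0.4]
width: 0.0725
grasp_force: 0.0
```

Request:
apply_moves(
  steps=[
    [0.85,0,0,1,0,0,0],
    [0,0,0,0,0,0,0],
    [0,0,0,0,0,0,0],
    [0,0,0,0,0,0,0],
    [0,0,0,0,0,0,0],
  ],
)

```text
time: 25.02
position: [0.4775, -0.0467, 0.0157]
tool_rot: [0.707, 0.707, -0.0, 0.001]
contact_force: [-2.0, -0.2, 8.0]
width: 0.0536
grasp_force: 62.3
```

Run:
```python
from h import *
st=robot.sense(); p=st['position']; print(p,st['width'],st['grasp_force'],st['contact_force'])
plan(.628,-.175,.12,45.7,0,50,(p[0],p[1],.12,90))
```

```text
[ 0.47745075 -0.0467341   0.01569398] 0.05355179035872185 62.31346766115166 [-2.04655454 -0.22810066  8.04432583]
from [477.5 -46.7 120. ] 90 tilt 0.08
[0, -26, 30, 0, 0, 0, 8.9]
[0, -21, 34, 0, 0, 0, 8.8]
[0, -15, 36, 0, 0, 0, 8.9]
[0, -9, 38, 0, 0, 0, 8.8]
[0, -3, 40, 0, 0, 0, 8.9]
```

Request:
apply_moves(
  steps=[
    [0,0,0,-15,0,0,0],
    [0,0,0,-40,0,0,0],
    [0,0,0,-50,0,0,0],
    [0,0,0,-15,0,0,0],
    [0,-22,25,0,0,0,8.9],
  ],
)

```text
time: 25.65
position: [0.5018, -0.0674, 0.1361]
tool_rot: [0.76, 0.65, 0.0, 0.001]
contact_force: [0.7, -1.0, -0.4]
width: 0.0537
grasp_force: 63.5
```

Request:
apply_moves(
  steps=[
    [0,-18,29,0,0,0,8.8],
    [0,-13,31,0,0,0,8.9],
    [0,-8,33,0,0,0,8.8],
    [0,-3,34,0,0,0,8.9],
    [0,0,0,0,0,0,0],
  ],
)

```text
time: 26.28
position: [0.6061, -0.159, 0.1336]
tool_rot: [0.922, 0.387, -0.0, 0.0]
contact_force: [-0.6, 1.1, -1.0]
width: 0.0539
grasp_force: 63.5
```

Request:
apply_moves(
  steps=[
    [0,0,0,0,0,0,0],
    [0,0,0,0,0,0,0],
    [0,0,0,0,0,0,0],
    [0,0,0,0,0,0,0],
    [0,0,0,0,0,0,0],
  ],
)

```text
time: 26.9
position: [0.6053, -0.1566, 0.1344]
tool_rot: [0.921, 0.388, 0.0, 0.0]
contact_force: [-0.4, -0.0, -1.8]
width: 0.0535
grasp_force: 63.5
```

Run:
```python
from h import *
s=snap('wrist','w9.png'); np.savez('w9.npz',**s); st=robot.sense(); p=st['position']; print(p,st['width'],st['grasp_force'],st['tool_rot'])
z=p[2]-.0157+.018
a=rect_view(s,.6492,-.1153,-44.3,.004,50,4); b=rect_view(s,p[0],p[1],-44.3,z,50,4)
cv2.imwrite('pics/r4.png',np.hstack([a,b]))
```

```text
[ 0.60528097 -0.15669748  0.13439011] 0.05362617749726605 63.54636712465435 [9.21504429e-01 3.88367838e-01 8.31022754e-06 9.75844055e-05]
```

View pics/r4.png

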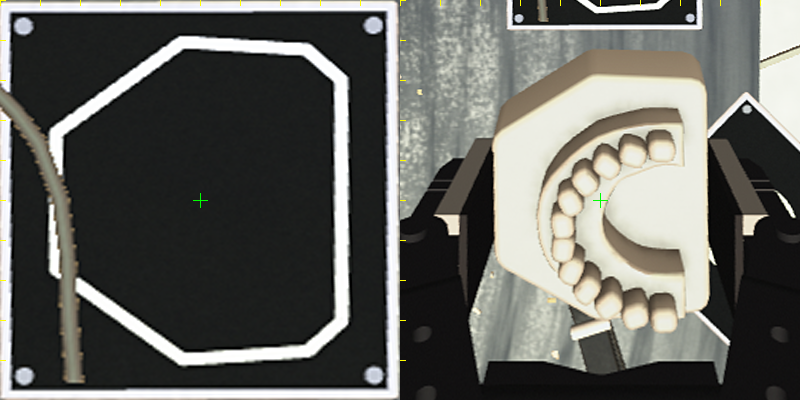

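The tile outline is centred at (200,200) in the left panel, and the cast at (600,200) in the right one, aligned with it. The wire runs along the front edge, so I'll descend on force and bias the cast 1.5 mm toward the heel.

Request:
apply_moves(
  steps=[
    [0,30,2,10,0,0,0],
    [0,30,2,25,0,0,0],
    [0,0,0,40,0,0,0],
    [0,0,0,20,0,0,0],
    [0,0,0,5,0,0,0],
  ],
)

```text
time: 27.58
position: [0.6489, -0.1172, 0.0329]
tool_rot: [0.922, 0.388, -0.001, -0.0]
contact_force: [-0.2, 0.1, -1.2]
width: 0.0535
grasp_force: 63.5
```

Request:
apply_moves(
  steps=[
    [0,0,0,4,0,0,0],
    [0,0,0,3,0,0,0],
    [0,0,0,2,0,0,0],
    [0,0,0,0,0,0,0],
    [0,0,0,0,0,0,0],
  ],
)

```text
time: 28.2
position: [0.6503, -0.1167, 0.0256]
tool_rot: [0.922, 0.388, 0.0, 0.0]
contact_force: [-0.7, -0.1, -1.8]
width: 0.0533
grasp_force: 63.5
```

Request:
apply_moves(
  steps=[
    [0,0,0,2,0,0,0],
    [0,0,0,1,0,0,0],
    [0,0,0,1,0,0,0],
    [0,0,0,1,0,0,0],
    [0,0,0,0,0,0,0],
  ],
)

```text
time: 28.82
position: [0.65, -0.1166, 0.0202]
tool_rot: [0.922, 0.388, -0.0, 0.0]
contact_force: [0.3, -0.3, -1.2]
width: 0.0531
grasp_force: 63.5
```

No contact with the wire so far.

Request:
apply_moves(
  steps=[
    [0,0,0,1,0,0,0],
    [0,0,0,0.5,0,0,0],
    [0,0,0,0,0,0,0],
    [0,0,0,0,0,0,0],
    [0,0,0,0,0,0,0],
  ],
)

```text
time: 29.45
position: [0.6503, -0.1166, 0.0198]
tool_rot: [0.922, 0.388, 0.0, 0.0]
contact_force: [-1.6, 0.6, 4.7]
width: 0.0535
grasp_force: 64.5
```

Request:
apply_moves(
  steps=[
    [0.85,0,0,0,0,0,0],
    [0.85,0,0,0,0,0,0],
    [0.85,0,0,0,0,0,0],
    [0.85,0,0,-20,0,0,0],
    [0.85,0,0,-40,0,0,0],
  ],
)

```text
time: 30.08
position: [0.649, -0.1164, 0.0788]
tool_rot: [0.921, 0.388, -0.001, -0.001]
contact_force: [0.4, -0.2, 0.7]
width: 0.0725
grasp_force: 0.0
```

Request:
apply_moves(
  steps=[
    [0.85,0,0,-60,0,0,0],
    [0.85,0,0,-50,0,0,0],
    [0.85,-30,0,-30,0,0,0],
    [0.85,-30,0,0,0,0,0],
    [0.85,0,0,0,0,0,0],
  ],
)

```text
time: 30.7
position: [0.607, -0.1626, 0.2209]
tool_rot: [0.922, 0.386, 0.0, 0.002]
contact_force: [-0.3, 0.2, 0.6]
width: 0.0726
grasp_force: 0.0
```

Run:
```python
from h import *
w=snap('wrist'); t=snap('top')
a=rect_view(w,.6492,-.1153,-44.3,.004,50,4)
V=[rect_view(t,*q,.004,50,2) for q in [(.487,-.4454,-13.8),(.595,-.2745,0),(.654,.0732,-10.8),(.6485,-.1153,-44.3)]]
cv2.imwrite('pics/r5.png',np.hstack([a,np.vstack([np.hstack(V[:2]),np.hstack(V[2:])])]))
st=robot.sense(); print(st['time'],st['position'],st['width'])
```

```text
30.8 [ 0.60850508 -0.15912841  0.21985246] 0.07255441919959113
```

View pics/r5.png

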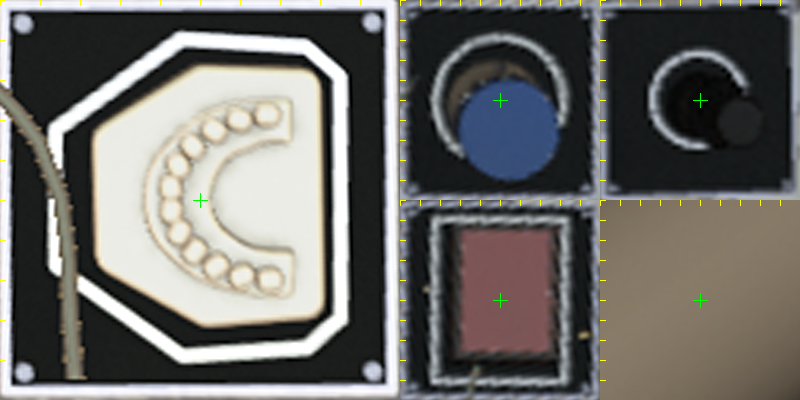

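The cast sits inside its outline, aligned, with its front at the narrow end. The pad and bottle look right. The jar lid at (508,130) needs a parallax-free check, so I'll put the wrist camera straight above it.

```bash
python3 -c "
from h import *
s=snap('wrist'); print('cam',-s['t']@s['R'],'axis',s['R'][2])
plan(.437,-.498,.22,45,.85)"
```

```text
cam [ 0.65957619 -0.10658266  0.34954835] axis [-0.196018   -0.20421827 -0.9590995 ]
from [ 608.8 -158.4  219.4] 45.8 tilt 0.08
[0.85, -52, 16, 0, 0, 0, np.float64(0.1)]
[0.85, -52, 16, 0, 0, 0, np.float64(0.1)]
[0.85, -52, 17, 0, 0, 0, np.float64(0.1)]
[0.85, -52, 17, 0, 0, 0, np.float64(0.1)]
[0.85, -52, 16, 0, 0, 0, np.float64(0.1)]
[0.85, -51, 17, 0, 0, 0, np.float64(0.2)]
[0.85, -52, 17, -1, 0, 0, np.float64(0.1)]
```

Request:
apply_moves(
  steps=[
    [0.85,-52,16,0,0,0,0],
    [0.85,-52,16,0,0,0,0],
    [0.85,-52,17,0,0,0,0],
    [0.85,-52,17,0,0,0,0],
    [0.85,-52,16,0,0,0,0],
  ],
)

```text
time: 31.48
position: [0.4859, -0.4031, 0.2188]
tool_rot: [0.921, 0.39, 0.001, -0.0]
contact_force: [0.9, -0.4, 0.3]
width: 0.0722
grasp_force: 0.0
```

Request:
apply_moves(
  steps=[
    [0.85,-51,17,0,0,0,0],
    [0.85,-52,17,0,0,0,0],
    [0.85,0,0,0,0,0,0],
    [0.85,0,0,0,0,0,0],
    [0.85,0,0,0,0,0,0],
  ],
)

```text
time: 32.1
position: [0.4398, -0.4982, 0.2187]
tool_rot: [0.921, 0.39, 0.001, -0.0]
contact_force: [0.6, -0.1, -0.8]
width: 0.0731
grasp_force: 0.0
```

Run:
```python
from h import *
s=snap('wrist'); print('cam',-s['t']@s['R']); px=s['pixels'].astype(int); g=cv2.cvtColor(s['pixels'],cv2.COLOR_RGB2GRAY)
m=((px[...,2]>px[...,0]*1.5)&(px[...,2]>50)).astype(np.uint8)
n,l,S,c=cv2.connectedComponentsWithStats(m); i=1+np.argmax(S[1:,4]); cs,_=cv2.findContours((l==i).astype(np.uint8),0,1)
P=np.array([ray(s,*a[0],.064)[:2] for a in max(cs,key=len)],np.float32)*1000; print('lid',cv2.minEnclosingCircle(P))
cv2.imwrite('pics/r6.png',rect_view(s,.488,-.4465,-13.8,.004,50,5))
```

```text
cam [ 0.4907447  -0.44554101  0.3484597 ]
lid ((485.09722900390625, -447.92913818359375), 24.292726516723633)
```

View pics/r6.png

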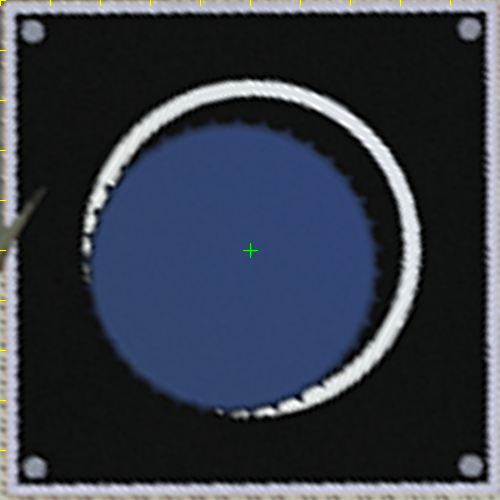

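The overhead view puts the lid about 3.8 mm off the ring centre. The foot has 7 mm or more of slack, so the jar is inside its outline. Handing in.

```bash
python3 -c "
from cell import robot
print(robot.close_job())"
```

```text
the job is handed in; nothing more can be done
None
```

I placed the jar, bottle, film pad and cast upright on their matching tiles in the order asked and handed the job in at about 32 s; the wrist images showed each inside its outline, the jar sitting furthest off centre at about 4 mm, and no verdict came back.

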